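# Run a ring gauge down a roller's threaded stud and log the turns

## Task

Check the thread of the conveyor roller standing in the holder: wind the ring gauge down its stud by the red crank handle (clockwise seen from above), counting the turns, and stop as soon as the resistance has clearly risen to about 8 N at the handle; never force it beyond that. Leave the gauge there, then set the orange tally slide to the row of dots for the number of turns you counted, to the nearest whole turn (one, two or three), and let go. Leave the other parts lying about alone.

Things in the scene. Friction and masses are not known exactly. Their poses are not given: they have to be found in the camera images.
- roller: grey conveyor roller, 60 mm diameter, black rim and yellow end cap, fixed upright in a grey holder (base plate 130 x 130 mm). Origin: on the table, on the roller's axis, which is the screw axis; z up. The end cap's top is 110 mm up; the steel stud, 22 mm diameter, ends 152 mm up. Its pose does not tell where the gauge will stop.
- gauge: threaded ring gauge, already started on the stud: aluminium ring, 65 mm diameter, 20 mm high. Origin: on the screw axis at the ring's underside; z up, x towards the crank handle. Turned clockwise (seen from above) it winds down 6 mm a turn. It is 0.6 to 2.9 turns from its end; where that lies differs each time and cannot be seen, only felt.
- gauge_center (a point): centre of the ring gauge, on the screw axis, half-way up. Running free it takes about 2 N along the circle at the handle; at its end the push needed climbs by about 16 N per radian of further turning (0.32 N per mm at the handle). Stop at about 8 N (6 to 11 N is good); from 15 N on it is spoiled. Let go, it springs back a little and stays, held by friction.
- crank (a point): centre of the red crank handle: upright round sleeve, 18 mm diameter, 55 mm high, spinning freely on its pin, so the hand that holds it need not turn. It stands 50 mm out from the screw axis on a red arm level with the ring's top; its centre is 30 mm above the ring's top and sinks with the ring. The stud ends at most 6 mm above the ring's top.
- tally_center (a point): centre of the orange tally slide's grip: block 28 mm (x, across the track) x 20 mm (y, along the track) x 40 mm high, standing on a dark track on the grey board. y axis: the way it slides, away from its parked end. It takes about 2 N to move.
- tally (a joint): travel of the tally slide along its track in m: 0 parked, 0.12 the far end. The rows of dots (one, two, three dots on either side of the track) are at 0.03, 0.06 and 0.09: the row nearest the parked end is one turn. It is set right within 10 mm of a row.
- board: grey fixed board of the tally slide, 120 x 200 x 6 mm, origin under its centre, y along the track towards three dots; the track lies along its middle, its top 20 mm above the table. The rows for one, two, three turns are at y = -30, 0 and 30 mm.
- cap_a_center (a point): loose black end cap with a yellow middle, 52 mm diameter, 18 mm high: its centre. Leave alone.
- cap_b_center (a point): loose yellow end cap with a black middle, 52 mm diameter, 18 mm high: its centre. Leave alone.
- spare_center (a point): loose short roller standing upright, 52 mm diameter, 103 mm high: its centre. Leave alone.
- spanner_grip (a point): loose steel spanner, 170 mm long, 8 mm high, lying flat: a point on its shank. Leave alone.
Things that resemble listed ones, but are neither listed nor needed, are in the scene too. What is shaped like the board but blue or turquoise is not meant. What is shaped like the roller but blue is not meant.

How it is judged:
By the outcome, as a careful person would: the job done as asked, in the order asked, and still so for the second after the job is handed in, with the robot touching nothing.
It also fails if it takes over 70 s, if anything falls off the work surface, if the arm or the gripper's body presses on something with over 40 N, if the wrist force passes 120 N, or if a joint passes its speed limit or range.

## Robot

A 6-joint arm with a two-finger parallel gripper is mounted at the origin on the work surface. World frame = base frame: x ahead of the robot, y to its left, z up, the work surface at z = 0. Lengths are in m, angles in rad, forces in N, time in s.
With the tool pointing down it reaches from about 0.25 to 0.85 m from the base axis. Payload 12.5 kg.
Tool frame: the origin (TCP) lies midway between the tips of the shut fingers; the grasp point (between the pads) lies 19 mm behind it (grip_depth is the distance from the TCP to the grasp point, in m); z points along the fingers, y is the line along which they close (so a half turn about z gives the same grasp; the last joint's range is limited). The gripper opens to 93 mm and grips with 3 to 60 N. Pads are 15 mm wide; open, the fingers measure 128 mm over their backs; the gripper's body (75 mm by 188 mm) begins 65 mm behind the grasp point.
Start: joints at [-1.419, 0.351, 1.652, -0, 1.139, -0.085], TCP at [0.129, -0.535, 0.219] pointing down, gripper open.
Joint ranges: [-2.75, 2.75], [-0.79, 2.1], [0.01, 2.65], [-1.57, 4.71], [0.07, 3.14], [-2.87, 2.87]. Speed limits (rad/s): [2.22, 2.22, 2.79, 3.14, 3.14, 3.14].

## Interface

Orientations are given as a 3x3 rotation matrix whose columns are the frame's x, y, z axes.
In Python, from plant import observe, read_camera, hand_in, grip_depth gives the robot as it stands. The module is installed in compiled form; this text tells all that it offers.
- The arm moves only by the shell command python3 -m handwheel 'ROWS'. ROWS is JSON, a list of rows, each a list of 7 numbers: the shift along the tool's x, y, z in mm, then the turn, a rotation vector about the tool's x, y, z in rad, then the closure, from -1 (fully open) to 1 (shut), so that 0 is half open. In form: [[tx, ty, tz, rx, ry, rz, jaw], ...]. A call has 1 to 20 rows; each row is the pose to reach, as a shift and turn from the pose commanded when the call began, along the tool's axes at that moment; what a row does not reach only later rows make up. A row lasts 1/8 s, in which the tool goes at most 62.5 mm and 10.7 degrees, less where a joint would pass 70% of its speed; a pose out of reach is approached as far as the arm can. A call with a gripper value outside its range is refused whole. The fingers move at their own pace and stop on an object; the grip force is fixed at half the most. Time passes only in rows, so rows that repeat a pose let the fingers close. It gives the time, the measured TCP pose, the force, the opening and the grip force at its end, in the units of the state.
- observe(): the state, without advancing time (a new reading comes with each control period).
- read_camera(name): name is "scene" or "side" or "wrist"; returns a dict with "image" (480x640x3 uint8, red, green, blue), "fx", "fy", "cx", "cy" (pixels), "world_from_camera" (4x4, takes a point from camera to world coordinates). Camera axes: x right, y down, z forward; pixel columns grow to the right and rows downward; lengths in m; the calibration is good to about 2 mm. A picture is of the moment at which its call begins. There is no depth.
- hand_in(): hands the job in; it is judged then, once.
The state is a dict: "time": time; "joint_pos": joint angles; "joint_vel": joint speeds; "joint_torque": joint torques, N m; "ee_pos": TCP position; "tcp_rot": TCP orientation; "force": force on the tool from outside, world axes, zero at the start; "wrist_torque": the same for the moment, N m; "width": opening from 0.0 (shut) to 1.0 (fully open); "grasp_force": force on a finger pad.
Only numpy, scipy, OpenCV 4.12 (cv2) and the standard library are available. Lean on these libraries where they do the work, as an engineer would, in place of code of your own. Each camera call takes 0.05 s, during which the arm holds its last target. There are 200 camera calls.

## Working session

There is one attempt and no reset: what is moved stays moved. The work goes in short steps, Python scripts to look and compute and a shell command to move; the robot and the scene stay as the last step left them, time stands still between calls to the robot, and variables do not carry over. Pictures are saved under pics/ and viewed, at most 10 in all, crops included, and the job is handed in when it is done.

```bash
mkdir -p pics
cat > h.py <<'E'
import numpy as np, cv2
from plant import observe, read_camera, hand_in, grip_depth
def snap(n,f):
    c=read_camera(n); cv2.imwrite('pics/'+f,c['image'][:,:,::-1]); np.savez('pics/'+f[:-4]+'.npz',**{k:v for k,v in c.items()}); return c
def ray(f,u,v):
    c=np.load('pics/'+f+'.npz'); T=c['world_from_camera']; d=T[:3,:3]@np.array([(u-c['cx'])/c['fx'],(v-c['cy'])/c['fy'],1]); return T[:3,3],d
def at(f,u,v,z):
    o,d=ray(f,u,v); return (o+d*(z-o[2])/d[2]).round(4)
def proj(f,p):
    c=np.load('pics/'+f+'.npz'); T=np.linalg.inv(c['world_from_camera']); q=T[:3,:3]@np.array(p)+T[:3,3]; return (q[0]/q[2]*c['fx']+c['cx'],q[1]/q[2]*c['fy']+c['cy'])
def tri(*fs):
    A=np.zeros((3,3));b=np.zeros(3)
    for f,u,v in fs:
        o,d=ray(f,u,v); d=d/np.linalg.norm(d); M=np.eye(3)-np.outer(d,d); A+=M;b+=M@o
    return np.linalg.solve(A,b).round(4)
E
python3 - <<'E'
from h import *
for n in('scene','side'):
    c=snap(n,n+'0.png'); print(c['world_from_camera'].round(3).tolist(),c['fx'])
s=observe(); print(s['tcp_rot'].round(3) if hasattr(s['tcp_rot'],'round') else s['tcp_rot'],s['force'],s['width'],grip_depth,s['time'])
E
```

```text
[[0.304, 0.637, -0.708, 1.333], [0.953, -0.199, 0.23, -0.253], [0.006, -0.745, -0.667, 0.893], [0.0, 0.0, 0.0, 1.0]] 462.17967902135393
[[-0.867, -0.344, 0.362, 0.049], [-0.499, 0.599, -0.627, 0.828], [-0.001, -0.724, -0.69, 1.048], [0.0, 0.0, 0.0, 1.0]] 564.2020398547419
[[ 0.972  0.235 -0.   ]
 [ 0.235 -0.972  0.001]
 [ 0.    -0.001 -1.   ]] [ 0.30876329 -0.48603398  0.19050798] 1.0020947168123167 0.0188 0.1
```

View pics/scene0.png

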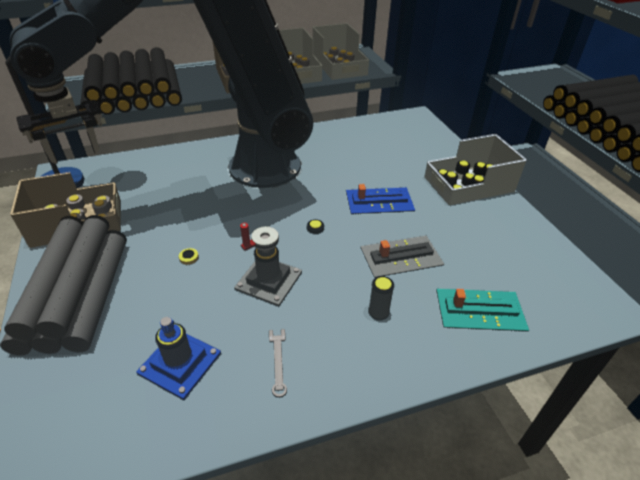

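View pics/side0.png

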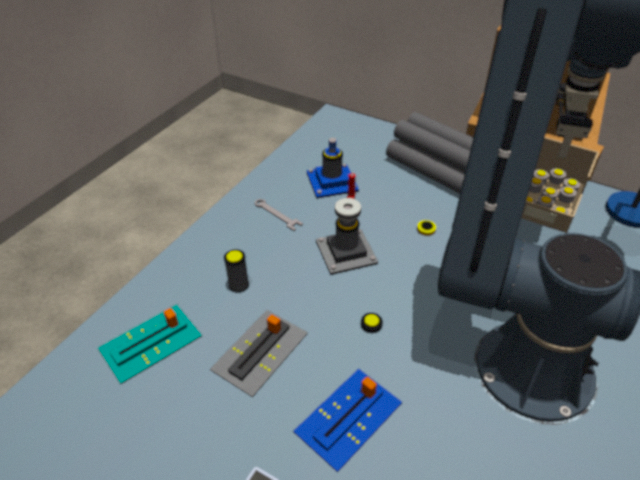

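Scene: gauge ring at (265,237), crank (246,235), grey board (402,254), its slide (385,248). Side: ring (347,208), crank (352,186), slide (273,323). I'll enlarge these in one picture.

Run:
```python
import cv2,numpy as np
s=cv2.imread('pics/scene0.png');d=cv2.imread('pics/side0.png')
def c(i,x,y): return cv2.resize(i[y:y+75,x:x+100],(400,300),interpolation=cv2.INTER_CUBIC)
cv2.imwrite('pics/c1.png',np.vstack([np.hstack([c(s,220,215),c(s,352,220)]),np.hstack([c(d,300,165),c(d,205,308)])]))
```

```text
(no output)
```

View pics/c1.png

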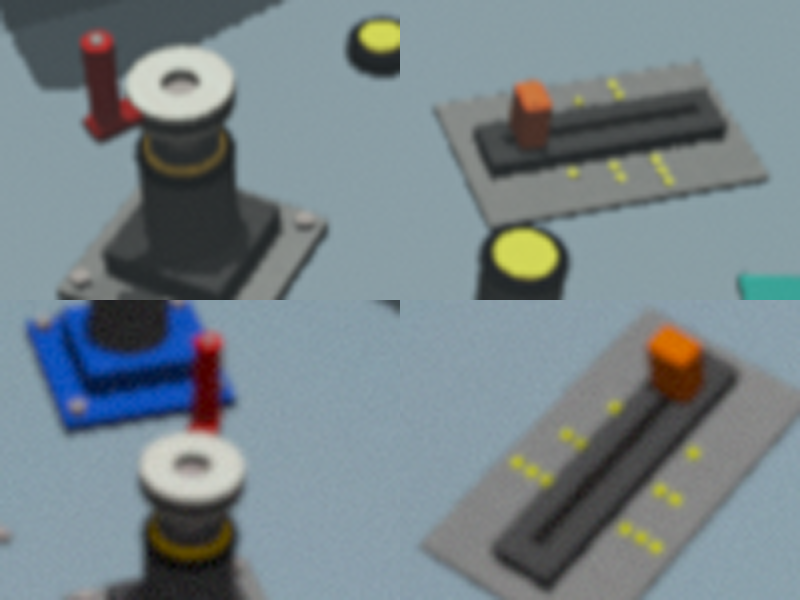

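Run:
```python
from h import *
S=lambda x,y:('scene0',220+x/4,215+y/4); B=lambda x,y:('scene0',352+(x-400)/4,220+y/4)
D=lambda x,y:('side0',300+x/4,165+(y-300)/4); E=lambda x,y:('side0',205+(x-400)/4,308+(y-300)/4)
print('crank top',tri(S(97,40),D(207,340)),'ring top',tri(S(181,80),D(192,467)))
print('slide top',tri(B(531,90),E(676,345)))
for n,l in (('one',[(615,407),(693,453)]),('two',[(573,439),(667,494)]),('three',[(531,470),(640,538)])):
    print(n,[at(*E(*p),.007) for p in l])
print([at(*B(*p),.007) for p in ((573,172),(617,170),(662,170),(579,100),(615,89))])
s=observe();print(s['ee_pos'],s['tcp_rot'])
```

```text
crank top [ 0.5394 -0.1591  0.2164] ring top [ 0.522  -0.1107  0.1584]
slide top [0.5356 0.2047 0.0585]
one [array([0.5665, 0.2269, 0.007 ]), array([0.5107, 0.2313, 0.007 ])]
two [array([0.5743, 0.2569, 0.007 ]), array([0.5081, 0.2613, 0.007 ])]
three [array([0.5823, 0.2856, 0.007 ]), array([0.505 , 0.2921, 0.007 ])]
[array([0.5689, 0.2262, 0.007 ]), array([0.576 , 0.2553, 0.007 ]), array([0.5851, 0.2843, 0.007 ]), array([0.5056, 0.2606, 0.007 ]), array([0.5028, 0.2898, 0.007 ])]
[ 0.12898702 -0.53434368  0.21816422] [[ 9.72106329e-01  2.34540541e-01 -1.39522582e-04]
 [ 2.34540561e-01 -9.72105811e-01  1.00870599e-03]
 [ 1.00951736e-04 -1.01329318e-03 -9.99999482e-01]]
```

```bash
python3 -m handwheel '[[0,0,-60,0,0,0.1,-1],[0,0,-75,0,0,0.237,-1],[487,-268,-75,0,0,0.237,-1],[487,-268,-75,0,0,0.237,-1],[487,-268,-75,0,0,0.237,-1],[487,-268,-75,0,0,0.237,-1],[487,-268,-75,0,0,0.237,-1],[487,-268,-75,0,0,0.237,-1],[487,-268,-75,0,0,0.237,-1],[487,-268,-75,0,0,0.237,-1],[487,-268,-75,0,0,0.237,-1],[487,-268,-75,0,0,0.237,-1],[487,-268,-75,0,0,0.237,-1]]'
python3 - <<'E'
from h import *
c=snap('wrist','w1.png'); print(c['world_from_camera'].round(3)); s=observe(); print(s['ee_pos'],s['tcp_rot'],s['joint_pos'],s['time'])
E
```

```text
time: 1.72
ee_pos: [0.5391, -0.1601, 0.2933]
tcp_rot: [[1.0, 0.0, -0.001], [0.0, -1.0, 0.0], [-0.001, -0.0, -1.0]]
force: [-0.5, 0.2, 0.2]
width: 1.0
grasp_force: 0.0
[[-0.    -0.966 -0.258  0.61 ]
 [-1.     0.001 -0.001 -0.16 ]
 [ 0.001  0.258 -0.966  0.459]
 [ 0.     0.     0.     1.   ]]
[ 0.53887861 -0.16054676  0.29346245] [[ 9.99999404e-01 -8.88960561e-04 -6.34526613e-04]
 [-8.88984644e-04 -9.99999604e-01 -3.76734519e-05]
 [-6.34492872e-04  3.82375138e-05 -9.99999798e-01]] [-3.72215349e-01  3.08460345e-01  1.52257628e+00 -2.75079969e-04
  1.31113342e+00  1.19954066e+00] 1.775
```

View pics/w1.png

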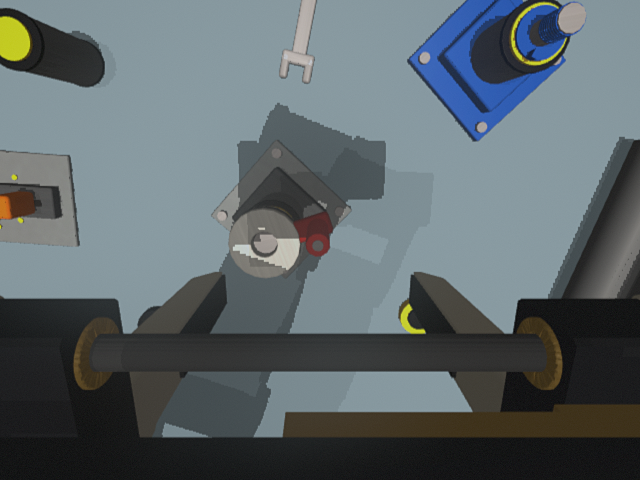

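Wrist view: crank top at (318,244), ring's top centre at (265,243), nothing in the way below.

Run:
```python
from h import *
print('crank',at('w1',317.5,244,.216),'ring',at('w1',265,242.5,.1584))
print(tri(('w1',317.5,244),('scene0',244.25,225),('side0',351.75,175)),tri(('w1',265,242.5),('scene0',265.2,235.3),('side0',348,206.75)))
```

```text
crank [ 0.5398 -0.1605  0.216 ] ring [ 0.5246 -0.114   0.1584]
[ 0.5397 -0.1597  0.2162] [ 0.5232 -0.1123  0.1573]
```

```bash
python3 -m handwheel '[[1,0,60,0,0,0,-1],[1,0,90,0,0,0,-1],[1,0,110,0,0,0,-1],[1,0,116,0,0,0,-1],[1,0,116,0,0,0,0],[1,0,116,0,0,0,1],[1,0,116,0,0,0,1],[1,0,116,0,0,0,1],[1,0,116,0,0,0,1],[1,0,116,0,0,0,1],[1,0,116,0,0,0,1],[1,0,116,0,0,0,1]]'
```

```text
time: 3.28
ee_pos: [0.5406, -0.1599, 0.1776]
tcp_rot: [[1.0, -0.0, 0.0], [-0.0, -1.0, -0.0], [0.0, 0.0, -1.0]]
force: [0.4, -2.4, 1.5]
width: 0.195
grasp_force: 18.5
```

```bash
cat > f.py <<'E'
import sys; from h import *
# state: angle, radius about axis, tangential push (clockwise) and radial force; exit 1 if push >= limit
s=observe(); p=np.array(s['ee_pos'])-[.523,-.1125,0]; a=np.arctan2(p[1],p[0]); F=np.array(s['force'])
t=np.array([np.sin(a),-np.cos(a),0]); r=np.array([np.cos(a),np.sin(a),0])
print('t %.2f ang %.1f rad %.1f z %.1f push %.2f radial %.2f Fz %.2f w %.3f grip %.1f'%(s['time'],np.degrees(a),1e3*np.hypot(*p[:2]),1e3*p[2],-F@t,F@r,F[2],s['width'],s['grasp_force']))
sys.exit(-F@t>=float(sys.argv[1]) if len(sys.argv)>1 else 0)
E
python3 f.py; python3 -m handwheel '[[-4.2,1.3,0.1,0,0,0,1],[-8.4,2.2,0.2,0,0,0,1],[-17.1,3,0.3,0,0,0,1],[-25.8,2.2,0.5,0,0,0,1],[-34.2,0,0.7,0,0,0,1],[-34.2,0,0.7,0,0,0,1]]' ; python3 f.py
```

```text
t 3.27 ang -69.6 rad 50.6 z 177.6 push -0.49 radial 2.40 Fz 1.51 w 0.195 grip 18.5
time: 4.03
ee_pos: [0.5054, -0.1592, 0.1768]
tcp_rot: [[1.0, -0.0, -0.001], [-0.0, -1.0, 0.001], [-0.001, -0.001, -1.0]]
force: [0.1, 5.3, -1.5]
width: 0.184
grasp_force: 30.0
t 4.03 ang -110.7 rad 49.9 z 176.8 push -1.80 radial -4.97 Fz -1.48 w 0.184 grip 30.0
```

```bash
python3 - <<'E'
from h import *
a=snap('scene','s2.png')['image'];b=snap('side','d2.png')['image'];w=snap('wrist','w2.png')['image']
k=lambda i,x,y:cv2.resize(i[y:y+75,x:x+100],(400,300),interpolation=cv2.INTER_CUBIC)
cv2.imwrite('pics/c2.png',np.vstack([np.hstack([k(a,200,185),k(b,310,145)]),np.hstack([cv2.resize(w[120:420,120:520],(400,300)),cv2.resize(w[200:350,220:420],(400,300))])])[:,:,::-1])
E
python3 f.py
```

```text
t 4.17 ang -110.1 rad 49.9 z 176.8 push -1.88 radial -6.22 Fz -0.19 w 0.191 grip 30.0
```

View pics/c2.png

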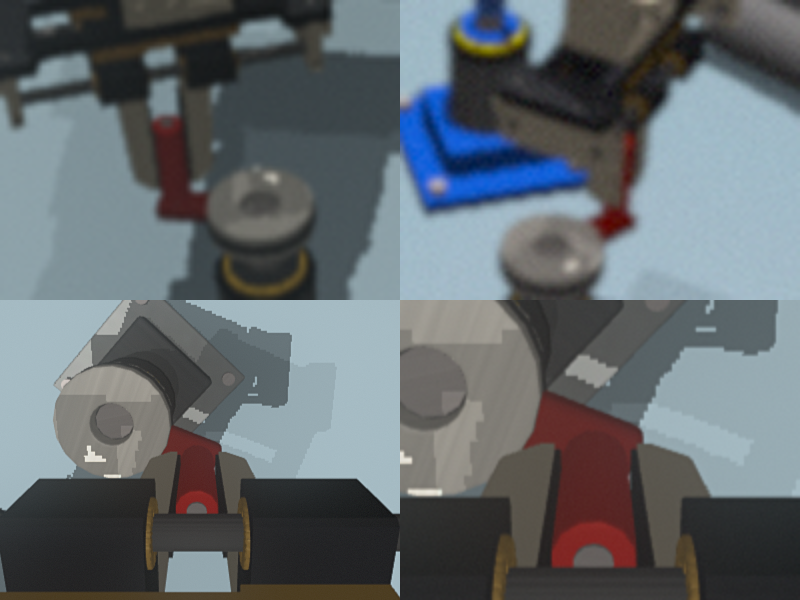

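The crank handle sits well between the pads and followed to about −110°. Continuing.

```bash
python3 -m handwheel '[[-7.9,-4.7,0.2,0,0,0,1],[-15,-9.7,0.3,0,0,0,1],[-21.2,-15.9,0.5,0,0,0,1],[-26.2,-23,0.7,0,0,0,1],[-29.9,-30.9,0.8,0,0,0,1]]' >/dev/null; python3 f.py 6 && python3 -m handwheel '[[-2.2,-8.4,0.2,0,0,0,1],[-3,-17.1,0.3,0,0,0,1],[-2.2,-25.8,0.5,0,0,0,1]]' >/dev/null; python3 f.py 6 && python3 -m handwheel '[[2.2,-8.4,0.2,0,0,0,1],[5.9,-16.3,0.3,0,0,0,1],[10.9,-23.4,0.5,0,0,0,1]]'; python3 f.py
```

```text
t 4.80 ang -160.8 rad 49.0 z 176.2 push 2.33 radial -9.08 Fz -6.85 w 0.192 grip 30.0
t 4.80 ang -160.8 rad 49.0 z 176.2 push 2.33 radial -9.08 Fz -6.85 w 0.192 grip 30.0
t 4.80 ang -160.8 rad 49.0 z 176.2 push 2.33 radial -9.08 Fz -6.85 w 0.192 grip 30.0False
False
```

```bash
sed -i 's/sys.exit(-F@t/sys.exit(int(-F@t/; s/ else 0)$/ else 0)/; s/>=float(sys.argv\[1\])/>=float(sys.argv[1]))/; s/\.523,-\.1125/.524,-.112/' f.py; python3 -m handwheel '[[-1.2,-8.4,0.4,0,0,0,1],[-2,-17.1,0.7,0,0,0,1],[-1.2,-25.8,0.9,0,0,0,1]]' >/dev/null; python3 f.py 6 && python3 -m handwheel '[[2.2,-8.4,0.2,0,0,0,1],[5.9,-16.3,0.3,0,0,0,1],[10.9,-23.4,0.5,0,0,0,1]]' >/dev/null; python3 f.py
```

```text
t 5.17 ang 169.3 rad 49.6 z 175.4 push 2.08 radial -3.24 Fz 0.43 w 0.192 grip 30.0
t 5.55 ang 138.9 rad 49.6 z 174.8 push 1.40 radial -4.96 Fz 1.10 w 0.191 grip 30.0
```

```bash
python3 -m handwheel '[[6.2,-6,0.2,0,0,0,1],[13.3,-10.9,0.3,0,0,0,1],[21.2,-14.5,0.5,0,0,0,1],[29.6,-16.6,0.7,0,0,0,1],[38.3,-17.4,0.8,0,0,0,1],[47,-16.6,1,0,0,0,1]]' >/dev/null; python3 f.py 4 && python3 -m handwheel '[[8.4,2.2,0.2,0,0,0,1],[16.3,5.9,0.3,0,0,0,1]]' >/dev/null; python3 f.py 4 && python3 -m handwheel '[[7.1,5,0.2,0,0,0,1],[13.3,11.2,0.3,0,0,0,1]]' >/dev/null; python3 f.py 4 && python3 -m handwheel '[[5,7.1,0.2,0,0,0,1],[8.7,15,0.3,0,0,0,1]]' >/dev/null;  python3 f.py
```

```text
t 6.30 ang 79.0 rad 49.9 z 173.7 push 1.22 radial -3.84 Fz 4.27 w 0.185 grip 30.0
t 6.55 ang 58.9 rad 50.1 z 173.3 push 2.15 radial -2.66 Fz 3.86 w 0.189 grip 30.0
t 6.80 ang 38.8 rad 50.3 z 173.1 push 1.65 radial -1.41 Fz 3.41 w 0.187 grip 30.0
t 7.05 ang 18.8 rad 50.6 z 172.8 push 2.42 radial -0.73 Fz 2.52 w 0.189 grip 30.0
```

```bash
H='python3 -m handwheel'; python3 f.py 4 >/dev/null && $H '[[2.2,8.4,0.1,0,0,0,1],[3,17.1,0.2,0,0,0,1]]' >/dev/null; python3 f.py 4 && $H '[[-0.8,8.7,0.1,0,0,0,1],[-3,17.1,0.2,0,0,0,1]]' >/dev/null; python3 f.py 4 && $H '[[-3.7,7.9,0.2,0,0,0,1],[-8.7,15,0.3,0,0,0,1]]' >/dev/null; python3 f.py 4 && $H '[[-6.2,6.2,0.2,0,0,0,1],[-13.3,11.2,0.3,0,0,0,1]]' >/dev/null; python3 f.py 4 && $H '[[-7.9,3.7,0.2,0,0,0,1],[-16.3,5.9,0.3,0,0,0,1]]' >/dev/null; python3 f.py 4 && $H '[[-8.7,0.8,0.2,0,0,0,1],[-17.4,0,0.3,0,0,0,1]]' >/dev/null; python3 f.py
```

```text
t 7.30 ang -1.0 rad 50.7 z 172.6 push 1.74 radial -0.01 Fz 3.22 w 0.188 grip 30.0
t 7.55 ang -20.9 rad 50.8 z 172.4 push 2.19 radial 0.27 Fz 1.13 w 0.189 grip 30.0
t 7.80 ang -40.6 rad 50.9 z 172.2 push 1.96 radial 1.16 Fz 1.42 w 0.190 grip 30.0
t 8.05 ang -60.5 rad 50.8 z 171.9 push 2.80 radial 0.56 Fz 0.44 w 0.189 grip 30.0
t 8.30 ang -80.2 rad 50.7 z 171.5 push 1.07 radial 1.66 Fz 0.52 w 0.189 grip 30.0
t 8.55 ang -100.2 rad 50.5 z 171.2 push 0.57 radial 1.56 Fz 0.74 w 0.189 grip 30.0
```

```bash
H='python3 -m handwheel'; python3 f.py 4 >/dev/null && $H '[[-8.4,-2.2,0.2,0,0,0,1],[-16.3,-5.9,0.3,0,0,0,1]]' >/dev/null; python3 f.py 4 && $H '[[-7.1,-5,0.2,0,0,0,1],[-13.3,-11.2,0.3,0,0,0,1]]' >/dev/null; python3 f.py 4 && $H '[[-5,-7.1,0.2,0,0,0,1],[-8.7,-15,0.3,0,0,0,1]]' >/dev/null; python3 f.py 4 && $H '[[-2.2,-8.4,0.2,0,0,0,1],[-3,-17.1,0.3,0,0,0,1]]' >/dev/null; python3 f.py 4 && $H '[[0.8,-8.7,0.2,0,0,0,1],[3,-17.1,0.3,0,0,0,1]]' >/dev/null; python3 f.py 4 && $H '[[3.7,-7.9,0.2,0,0,0,1],[8.7,-15,0.3,0,0,0,1]]' >/dev/null; python3 f.py 4 && $H '[[6.2,-6.2,0.2,0,0,0,1],[13.3,-11.2,0.3,0,0,0,1]]' >/dev/null;  python3 f.py 4 && $H '[[7.9,-3.7,0.2,0,0,0,1],[16.3,-5.9,0.3,0,0,0,1]]' >/dev/null; python3 f.py 4 && $H '[[8.7,-0.8,0.2,0,0,0,1],[17.4,0,0.3,0,0,0,1]]' >/dev/null; python3 f.py
```

```text
t 8.80 ang -120.2 rad 50.2 z 170.8 push 3.34 radial 1.07 Fz 0.01 w 0.191 grip 30.0
t 9.05 ang -140.3 rad 50.0 z 170.5 push 3.08 radial -0.31 Fz -2.18 w 0.188 grip 30.0
t 9.30 ang -160.3 rad 49.8 z 170.2 push 1.11 radial -1.63 Fz -1.71 w 0.183 grip 30.0
t 9.55 ang 179.7 rad 49.5 z 170.0 push 2.52 radial -2.46 Fz -3.95 w 0.191 grip 30.0
t 9.80 ang 159.5 rad 49.4 z 169.7 push 3.50 radial -4.97 Fz -5.63 w 0.189 grip 30.0
t 10.05 ang 139.4 rad 49.3 z 169.3 push 3.15 radial -6.90 Fz -5.74 w 0.193 grip 30.0
t 10.30 ang 119.3 rad 49.5 z 169.0 push 1.70 radial -6.77 Fz -5.85 w 0.192 grip 30.0
t 10.55 ang 99.6 rad 49.6 z 168.5 push 1.87 radial -7.38 Fz -3.76 w 0.187 grip 30.0
t 10.80 ang 79.8 rad 49.8 z 168.1 push 2.66 radial -5.42 Fz -2.26 w 0.189 grip 30.0
```

```bash
H='python3 -m handwheel'; python3 f.py 4.3 >/dev/null && $H '[[8.4,2.7,0.2,0,0,0,1],[16.3,6.4,0.4,0,0,0,1]]' >/dev/null; python3 f.py 4.3 && $H '[[7.1,5,0.2,0,0,0,1],[13.3,11.2,0.3,0,0,0,1]]' >/dev/null; python3 f.py 4.3 && $H '[[5,7.1,0.2,0,0,0,1],[8.7,15,0.3,0,0,0,1]]' >/dev/null; python3 f.py 4.3 && $H '[[2.2,8.4,0.2,0,0,0,1],[3,17.1,0.3,0,0,0,1]]' >/dev/null; python3 f.py 4.3 && $H '[[-0.8,8.7,0.2,0,0,0,1],[-3,17.1,0.3,0,0,0,1]]' >/dev/null; python3 f.py 4.3 && $H '[[-3.7,7.9,0.2,0,0,0,1],[-8.7,15,0.3,0,0,0,1]]' >/dev/null; python3 f.py 4.3 && $H '[[-6.2,6.2,0.2,0,0,0,1],[-13.3,11.2,0.3,0,0,0,1]]' >/dev/null;  python3 f.py 4.3 && $H '[[-7.9,3.7,0.2,0,0,0,1],[-16.3,5.9,0.3,0,0,0,1]]' >/dev/null; python3 f.py 4.3 && $H '[[-8.7,0.8,0.2,0,0,0,1],[-17.4,0,0.3,0,0,0,1]]' >/dev/null; python3 f.py
```

```text
t 11.05 ang 59.1 rad 49.8 z 167.9 push 2.17 radial -2.05 Fz -1.92 w 0.189 grip 30.0
t 11.30 ang 38.5 rad 50.1 z 167.7 push 2.13 radial -1.65 Fz -3.37 w 0.185 grip 30.0
t 11.55 ang 18.3 rad 50.3 z 167.4 push 1.38 radial -1.36 Fz -2.99 w 0.187 grip 30.0
t 11.80 ang -1.6 rad 50.5 z 167.1 push 2.70 radial -2.04 Fz -4.34 w 0.189 grip 30.0
t 12.05 ang -21.3 rad 50.7 z 166.8 push 1.92 radial -2.50 Fz -5.48 w 0.190 grip 30.0
t 12.30 ang -41.0 rad 50.8 z 166.5 push 2.03 radial -3.84 Fz -5.74 w 0.189 grip 30.0
t 12.55 ang -60.7 rad 50.9 z 166.2 push 1.54 radial -4.39 Fz -7.32 w 0.187 grip 30.0
t 12.80 ang -80.2 rad 50.8 z 165.9 push 2.82 radial -5.92 Fz -9.41 w 0.193 grip 30.0
t 13.05 ang -99.7 rad 50.7 z 165.7 push 2.76 radial -8.49 Fz -9.16 w 0.187 grip 30.0
```

```bash
H='python3 -m handwheel'; python3 f.py 4.3 >/dev/null && $H '[[-8.4,-2.7,0.6,0,0,0,1],[-16.3,-6.6,1,0,0,0,1]]' >/dev/null; python3 f.py 4.3 && $H '[[-7.1,-5,0.2,0,0,0,1],[-13.3,-11.2,0.4,0,0,0,1]]' >/dev/null; python3 f.py 4.3 && $H '[[-5,-7.1,0.2,0,0,0,1],[-8.7,-15,0.4,0,0,0,1]]' >/dev/null; python3 f.py 4.3 && $H '[[-2.2,-8.4,0.2,0,0,0,1],[-3,-17.1,0.4,0,0,0,1]]' >/dev/null; python3 f.py 4.3 && $H '[[0.8,-8.7,0.2,0,0,0,1],[3,-17.1,0.4,0,0,0,1]]' >/dev/null; python3 f.py 4.3 && $H '[[3.7,-7.9,0.2,0,0,0,1],[8.7,-15,0.4,0,0,0,1]]' >/dev/null; python3 f.py 4.3 && $H '[[6.2,-6.2,0.2,0,0,0,1],[13.3,-11.2,0.4,0,0,0,1]]' >/dev/null;  python3 f.py 4.3 && $H '[[7.9,-3.7,0.2,0,0,0,1],[16.3,-5.9,0.4,0,0,0,1]]' >/dev/null; python3 f.py 4.3 && $H '[[8.7,-0.8,0.2,0,0,0,1],[17.4,0,0.4,0,0,0,1]]' >/dev/null; python3 f.py
```

```text
t 13.30 ang -119.3 rad 50.3 z 165.2 push 3.03 radial -2.49 Fz -5.09 w 0.184 grip 30.0
t 13.55 ang -139.3 rad 49.9 z 164.8 push 4.86 radial -0.54 Fz -2.66 w 0.186 grip 30.0
t 13.55 ang -139.3 rad 49.9 z 164.8 push 4.86 radial -0.54 Fz -2.66 w 0.186 grip 30.0
t 13.55 ang -139.3 rad 49.9 z 164.8 push 4.86 radial -0.54 Fz -2.66 w 0.186 grip 30.0
t 13.55 ang -139.3 rad 49.9 z 164.8 push 4.86 radial -0.54 Fz -2.66 w 0.186 grip 30.0
t 13.55 ang -139.3 rad 49.9 z 164.8 push 4.86 radial -0.54 Fz -2.66 w 0.186 grip 30.0
t 13.55 ang -139.3 rad 49.9 z 164.8 push 4.86 radial -0.54 Fz -2.66 w 0.186 grip 30.0
t 13.55 ang -139.3 rad 49.9 z 164.8 push 4.86 radial -0.54 Fz -2.66 w 0.186 grip 30.0
t 13.55 ang -139.3 rad 49.9 z 164.8 push 4.86 radial -0.54 Fz -2.66 w 0.186 grip 30.0
```

```bash
H='python3 -m handwheel'; $H '[[-2.7,-3.4,0.1,0,0,0,1]]' >/dev/null; python3 f.py 5.5 && $H '[[-2.4,-3.6,0.1,0,0,0,1]]' >/dev/null; python3 f.py
```

```text
t 13.68 ang -144.2 rad 49.8 z 164.8 push 5.58 radial 2.06 Fz -2.07 w 0.187 grip 30.0
t 13.68 ang -144.2 rad 49.8 z 164.8 push 5.58 radial 2.06 Fz -2.07 w 0.187 grip 30.0
```

```bash
H='python3 -m handwheel'; $H '[[-1.6,-2.6,0.1,0,0,0,1],[-3.1,-5.2,0.1,0,0,0,1]]' >/dev/null; python3 f.py
```

```text
t 13.93 ang -150.6 rad 49.6 z 164.7 push 6.80 radial 2.69 Fz -1.63 w 0.189 grip 30.0
```

```bash
H='python3 -m handwheel'; $H '[[-1.8,-3.6,0.1,0,0,0,1]]' >/dev/null; python3 f.py;  $H '[[0,0,0,0,0,0,1]]' >/dev/null; python3 f.py
```

```text
t 14.05 ang -155.1 rad 49.6 z 164.7 push 9.31 radial 2.43 Fz -0.39 w 0.189 grip 30.0
t 14.18 ang -155.3 rad 49.6 z 164.6 push 6.32 radial 1.74 Fz -0.61 w 0.189 grip 30.0
```

```bash
python3 -m handwheel '[[0,0,0,0,0,0,0],[0,0,0,0,0,0,0],[0,0,0,0,0,0,-0.2],[0,0,0,0,0,0,-0.2],[0,0,-20,0,0,0,-0.2],[0,0,-60,0,0,0,-0.2],[0,0,-110,0,0,0,-0.2],[0,0,-120,0,0,0,-0.2]]'
python3 - <<'E'
from h import *
snap('scene','s3.png');snap('side','d3.png')
E
python3 -m handwheel '[[30,-50,0,0,0,0,-0.2],[57,-110,0,0,0,0.04,-0.2],[57,-170,0,0,0,0.08,-0.2],[57,-230,0,0,0,0.08,-0.2],[57,-290,0,0,0,0.08,-0.2],[57,-335,0,0,0,0.08,-0.2],[57,-335,0,0,0,0.08,-0.2]]'
python3 - <<'E'
from h import *
w=snap('wrist','w3.png')['image']; a=cv2.imread('pics/s3.png');b=cv2.imread('pics/d3.png')
k=lambda i,x,y:cv2.resize(i[y:y+75,x:x+100],(400,300),interpolation=cv2.INTER_CUBIC)
cv2.imwrite('pics/c3.png',np.vstack([np.hstack([k(a,210,205),k(b,300,165)]),np.hstack([cv2.resize(w[:,:,::-1],(400,300)),cv2.resize(w[150:300,220:420,::-1],(400,300),interpolation=cv2.INTER_CUBIC)])]))
E
```

```text
time: 15.18
ee_pos: [0.4795, -0.1322, 0.2868]
tcp_rot: [[1.0, -0.0, 0.004], [-0.0, -1.0, -0.001], [0.004, 0.001, -1.0]]
force: [-0.6, 0.9, -0.4]
width: 0.601
grasp_force: 0.0
time: 16.15
ee_pos: [0.5346, 0.2054, 0.2817]
tcp_rot: [[0.997, -0.077, -0.003], [-0.077, -0.997, -0.001], [-0.003, 0.001, -1.0]]
force: [-0.3, -0.0, 0.1]
width: 0.602
grasp_force: 0.0
```

View pics/c3.png

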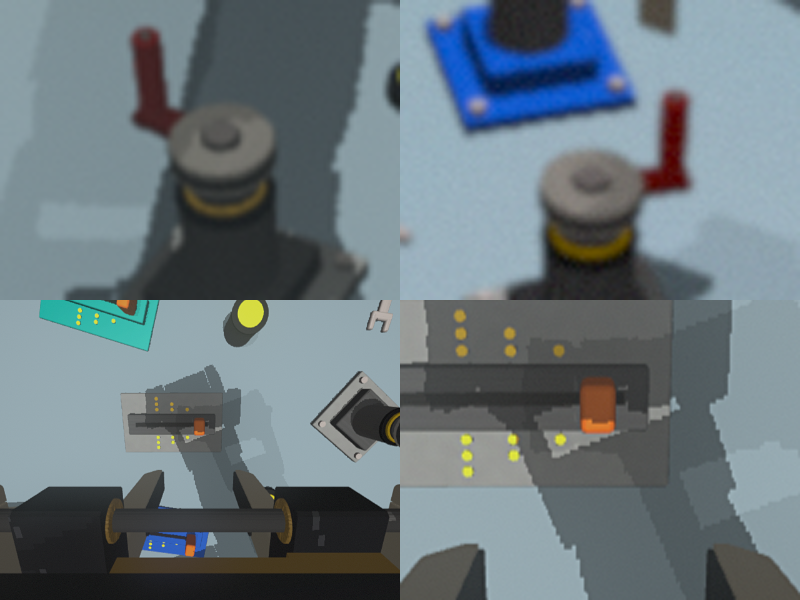

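Gauge rests with the crank at about −155°; the stud is just above the ring. Wrist view: slide top at about (319,205), dot columns at u ≈ 300, 275.5, 252.

Run:
```python
from h import *
print(at('w3',319.2,205,.06))
for u,p in ((300,((280,25),(280,69.5))),(275.5,((275.5,23),(276,71))),(252,((250,24),(253,77)))):
    print([at('w3',220+(q-400)/2,150+(v-300)/2,.007) for q,v in {300:((559,350),(560,439)),275.5:((510,342),(513,448)),252:((461,333),(467,456))}[u]])
s=observe();R=np.array(s['tcp_rot']);print(s['ee_pos'])
c=at('w3',319.2,205,.06); print(R.T@(np.array([c[0],c[1],.03])-s['ee_pos'])*1e3)
```

```text
[0.5381 0.2024 0.06  ]
[array([0.5681, 0.2242, 0.007 ]), array([0.5121, 0.2286, 0.007 ])]
[array([0.5752, 0.2538, 0.007 ]), array([0.5086, 0.2591, 0.007 ])]
[array([0.583 , 0.2832, 0.007 ]), array([0.5056, 0.2891, 0.007 ])]
[0.53481039 0.20376274 0.28193952]
[  4.1616604    0.80727531 251.92901619]
```

```bash
python3 -m handwheel '[[2,0,60,0,0,0,-0.2],[2,0,120,0,0,0,-0.2],[2,0,180,0,0,0,-0.2],[2,0,220,0,0,0,-0.2],[2,0,240,0,0,0,-0.2],[2,0,251,0,0,0,-0.2],[2,0,251,0,0,0,0.3],[2,0,251,0,0,0,1],[2,0,251,0,0,0,1],[2,0,251,0,0,0,1],[2,0,251,0,0,0,1],[2,0,251,0,0,0,1]]'
```

```text
time: 17.7
ee_pos: [0.5379, 0.2029, 0.0335]
tcp_rot: [[0.997, -0.08, 0.001], [-0.08, -0.997, 0.0], [0.001, -0.0, -1.0]]
force: [-0.7, -0.6, 5.7]
width: 0.211
grasp_force: 30.0
```

```bash
python3 -m handwheel '[[0,-10,0,0,0,0,1],[0,-20,0,0,0,0,1],[0,-30,0,0,0,0,1],[0,-40,0,0,0,0,1],[0,-50,0,0,0,0,1],[0,-57,0,0,0,0,1],[0,-57,0,0,0,0,1],[0,-57,0,0,0,0,1]]';python3 -m handwheel '[[0,0,0,0,0,0,0.2],[0,0,0,0,0,0,-0.2],[0,0,0,0,0,0,-0.2],[0,0,-10,0,0,0,-0.2],[0,0,-60,0,0,0,-0.2],[0,0,-120,0,0,0,-0.2],[0,0,-180,0,0,0,-0.2],[0,0,-240,0,0,0,-0.2],[0,0,-240,0,0,0,-0.2]]'
python3 - <<'E'
from h import *
w=snap('wrist','w4.png')['image']; a=snap('scene','s4.png')['image'];b=snap('side','d4.png')['image']
k=lambda i,x,y:cv2.resize(i[y:y+75,x:x+100],(400,300),interpolation=cv2.INTER_CUBIC)
cv2.imwrite('pics/c4.png',np.vstack([np.hstack([k(a,352,220),k(b,205,308)]),np.hstack([k(a,210,205),cv2.resize(w[150:300,220:420],(400,300),interpolation=cv2.INTER_CUBIC)])])[:,:,::-1])
E
```

```text
time: 18.7
ee_pos: [0.5422, 0.2601, 0.0335]
tcp_rot: [[0.997, -0.08, 0.0], [-0.08, -0.997, 0.001], [0.0, -0.001, -1.0]]
force: [-2.7, 1.1, 6.4]
width: 0.214
grasp_force: 30.0
time: 19.82
ee_pos: [0.5438, 0.2602, 0.2787]
tcp_rot: [[0.997, -0.08, 0.009], [-0.08, -0.997, 0.003], [0.008, -0.004, -1.0]]
force: [-0.0, -0.3, -0.0]
width: 0.599
grasp_force: 0.0
```

View pics/c4.png

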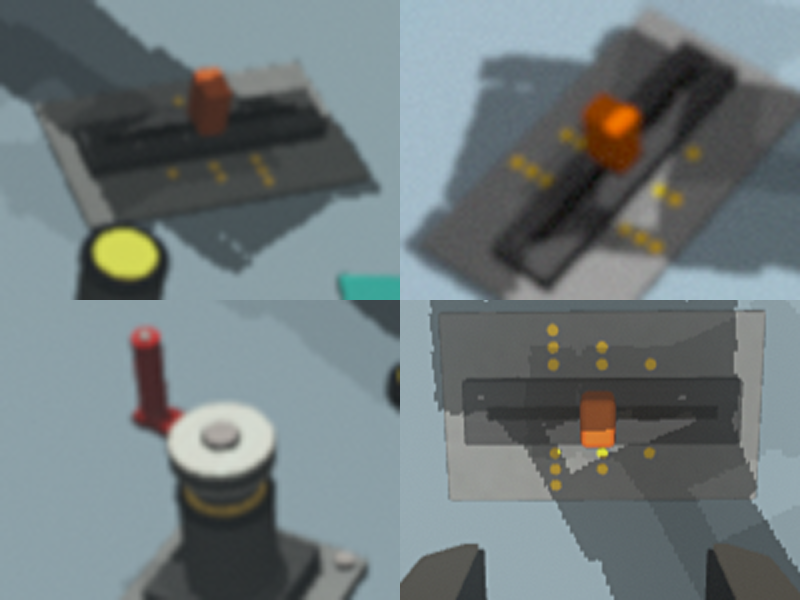

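The slide stands at the two-dot row: block at (598,420) in the crop, dots at (602,455). The gauge hasn't moved, and the gripper is clear of everything.

```bash
python3 -c "
from plant import hand_in; print(hand_in())"
```

```text
the job is handed in; nothing more can be done
None
```

I wound the gauge down about 2.2 turns, stopping at about 8 N (readings of 9.3 N on arrival and 6.3 N at rest). I then set the tally slide to the two-dot row, let go and handed the job in at about 20 s.

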